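# Set up the filling materials in their holders

## Robot

A 6-joint arm with a two-finger parallel gripper is mounted at the origin on a cart in front of the work surface, level with it; the furniture and walls round the work are solid. World frame = base frame: x ahead of the robot, y to its left, z up, the work surface at z = 0. Lengths are in mm, angles in rad, forces in N, time in s.
With the tool pointing down it reaches from about 350 to 875 mm from the base axis. Payload 4.2 kg.
Tool frame: the origin (TCP) lies at the very end of the fingers, on their centre line; the grasp point (between the pads) lies 19 mm behind it; z points along the fingers, y is the line along which they close (so a half turn about z gives the same grasp; the last joint's range is limited). The gripper opens to 85 mm and grips with 20 to 120 N. Pads are 22 mm wide; open, the fingers measure 114 mm over their backs; the gripper's body (76 mm by 85 mm) begins 54 mm behind the grasp point. The pads swing forward as they close: fully open they stand 13 mm farther back than shut.
Start: joints at [1.485, 0.385, 0.008, 0, -1.194, -0.259], TCP at [211.222, 588.204, 231.312] pointing down, gripper open.
Joint ranges: [-3.14, 3.14], [-1.21, 2.06], [-1.07, 1.41], [-3.16, 2.05], [-2.99, -0.16], [-3.1, 3.1]. Speed limits (rad/s): [2.79, 2.79, 3.14, 3.14, 3.14, 3.14].

## Interface

Orientations are given as a unit quaternion [x, y, z, w].
In Python, from bench import arm, viewer gives the robot as it stands. The module is installed in compiled form; this text tells all that it offers.
- The arm moves only by the shell command python3 -m jog FILE [OPENING], which reads ROWS from the file FILE. ROWS is a JSON object whose key "offsets" holds a list of rows, 1 to 10 of them, each of 6 numbers: dx, dy, dz in shares of 600 mm (1.0 is 600 mm), then a rotation vector rx, ry, rz in normalised numbers (1 is 2 rad); each row is the pose to reach, as a shift and turn from the pose commanded when the command began, along the tool's axes at that moment; what a row does not reach only later rows make up. A row lasts 1/10 s, in which the tool goes at most 50 mm and 0.15 rad, less where a joint would pass 70% of its speed; a pose out of reach is approached as far as the arm can. OPENING is the finger opening in mm, set as the command begins (- or left out keeps the last). The fingers move at their own pace and stop on an object; the grip force is fixed at half the most. Time passes only in rows, so rows that do not move let the fingers close. It prints the time, the measured TCP pose, the force, the opening and the grip force at its end. No shift or turn number may pass 1 either way. Input that does not fit is refused with a message, and nothing moves.
- arm.read_state(): the state, without advancing time (a new reading comes with each control period).
- viewer.get_image(name): name is "side" or "top"; returns (picture, depth): 480x640x3 uint8, blue, green, red; 480x640 float32, mm along the optical axis (not along the pixel's ray), 0 where there is no reading.
- viewer.get_calibration(name): a dict with "K" (3x3 intrinsics, pixels), "rvec" (rotation vector, rad) and "tvec" (3), from world to camera coordinates, as OpenCV has them. Camera axes: x right, y down, z forward; pixel columns grow to the right and rows downward; lengths in mm; the calibration is good to about 2 mm. A picture is of the moment at which its call begins. get_calibration takes no time and is no camera call.
- arm.job_done(): hands the job in; it is judged then, once.
The state is a dict: "clock": time; "joints": joint angles; "joint_vel": joint speeds; "joint_efforts": joint torques, N m; "position": TCP position; "ee_rot": TCP orientation; "contact_force": force on the tool from outside, world axes, zero at the start; "wrist_torque": the same for the moment, N m; "gripper_width": finger opening in mm; "grasp_force": force on a finger pad.
Only numpy, scipy, OpenCV 4.12 (cv2) and the standard library are available. Lean on these libraries where they do the work, as an engineer would, in place of code of your own. Each camera call takes 0.05 s, during which the arm holds its last target. There are 200 camera calls.

## Task

Five things for a filling lie about on the worktop: a bonding bottle, a glass mixing dish, a bur block, a paste syringe and a mouth mirror. Set each one right side up into the white holder made for it - bottle in the cup, dish in the round nest, bur block in the short tray, syringe in the long tray, mirror handle across both wires of the instrument rest - fully down in its place, and let go.

Things in the scene. Friction and masses are not known exactly. Their poses are not given: they have to be found in the camera images.
- bond_bottle: Small black round bottle with a white cap, standing; 55 mm tall, body 23 mm across up to 37 mm height, cap 14 mm across above. Origin: middle of its underside; z up.
- mixing_dish: Small round thick-walled pale, half clear glass dish, standing; 32 mm across the rim, slightly waisted, 22 mm tall; take it across the outside. Origin: middle of its underside; z up.
- bur_block: Oblong white block with thin burs standing in its top; 34 mm (its x) by 62 mm (its y), block 16 mm high, burs up to 34 mm (look only, grip the block across its 34 mm width). Origin: middle of its underside; z up.
- syringe: Screw syringe lying flat along its y axis; 112 mm long over all, finger flange 26 mm wide and 18 mm high at y = +17 mm, round barrel 12 mm thick from y = -48 to +16 mm with its middle 9 mm above the underside, 14 mm knob at y = +46 to +56 mm. Balances near y = -8 mm: grip the barrel there across x. Origin: middle of its outline, at the underside; z up.
- mirror: Mouth mirror lying along its y axis; 156 mm long; straight handle, 8 mm wide and 9 mm high, from y = -32 to +78 mm, thin neck with a round 23 mm mirror head at the -y end. Balances at y = +23 mm; grip the handle there across x. Origin: middle of its length, at the underside; z up.
- bottle_cup: Fixed white cup on a 60 mm disc for the bonding bottle: round well 33 mm wide, flaring to 42 mm at the rim; well floor 5 mm and rim 20 mm above the worktop. Origin: centre, at worktop height; z up.
- dish_nest: Fixed white 74 mm disc with a low ring for the mixing dish: ring 42 mm wide inside, flaring to 48 mm; floor 5 mm and rim 11 mm above the worktop. Origin: centre, at worktop height; z up.
- bur_tray: Fixed white short tray with a grey liner for the bur block: inside 46 mm (its x) by 74 mm (its y), floor 4 mm above the worktop, 4 mm thick lips to 11 mm height at the four corners only; the middle 50 mm of the long sides is open for the fingers. Origin: centre, at worktop height; z up. Either way round will do.
- syringe_tray: Fixed white long tray with a grey liner for the syringe: inside 42 mm (its x) by 128 mm (its y), floor 4 mm above the worktop, 4 mm thick lips to 12 mm height at the four corners only; the middle 84 mm of the long sides is open for the fingers. Origin: centre, at worktop height; z up. The syringe lies along y, either way round, middle over middle.
- mirror_rest: Fixed rest for the mirror: white plate 44 (its x) by 92 mm (its y), top at 5.5 mm, two steel wires 4.4 mm thick across it at y = -32 and +32 mm, each level over 24 mm with its top at 15 mm, ends flaring up to 29 mm height, 40 mm apart. The handle lies along y over both wires, either way round, its middle over the rest's; 59 mm free between the wires. Origin: centre, at worktop height; z up.
Things that resemble listed ones, but are neither listed nor needed, are in the scene too. Leave any green or turquoise look-alike of the bur_block alone. Leave any yellow look-alike of the bond_bottle alone.

How it is judged (in metres and radians):
At the end, for the whole second after the job is handed in: Each right side up in its holder, on its floor or wires: bottle, dish centred to 9 mm; block 11 mm; syringe 15 mm; mirror level on both wires, origin within 45 mm of the rest's and 17 mm of its y line; tilt under 0.08-0.12 rad; long things askew under 0.3 rad (mirror 0.35); released, at rest (horizontal distance between bond_bottle and bottle_cup below 0.009 m and z of bond_bottle in the frame of bottle_cup between 0.003 and 0.008 m and angle between each of bond_bottle, mixing_dish, syringe's own z axis and vertical below 0.12 rad and linear speed of each of bond_bottle, mixing_dish, bur_block, syringe, mirror below 0.02 m/s and angular speed of each of bond_bottle, mixing_dish, bur_block, syringe, mirror below 0.2 rad/s and horizontal distance between mixing_dish and dish_nest below 0.009 m and z of mixing_dish in the frame of dish_nest between 0.003 and 0.0075 m and horizontal distance between bur_block and bur_tray below 0.011 m and z of bur_block in the frame of bur_tray between 0.002 and 0.0065 m and angle between bur_block's own z axis and vertical below 0.08 rad and angle between the y axis of bur_block and the y axis of bur_tray, either way round below 0.3 rad and horizontal distance between syringe and syringe_tray below 0.015 m and z of syringe in the frame of syringe_tray between 0.002 and 0.009 m and angle between the y axis of syringe and the y axis of syringe_tray, either way round below 0.3 rad and horizontal distance between mirror and mirror_rest below 0.045 m and z of mirror in the frame of mirror_rest between 0.012 and 0.018 m and angle between mirror's own z axis and vertical below 0.1 rad and angle between the y axis of mirror and the y axis of mirror_rest, either way round below 0.35 rad and x of mirror in the frame of mirror_rest between -0.017 and 0.017 m); the robot touches nothing.
It also fails if it takes over 128 s, if anything falls off the work surface, if the arm or the gripper's body presses on something with over 40 N, if the wrist force passes 120 N, or if a joint passes its speed limit or range.

## Working session

There is one attempt and no reset: what is moved stays moved. The work goes in short steps, Python scripts to look and compute and a shell command to move; the robot and the scene stay as the last step left them, time stands still between calls to the robot, and variables do not carry over. Pictures are saved under pics/ and viewed, at most 15 in all, crops included, and the job is handed in when it is done.

```bash
mkdir -p pics; cat > h.py <<'E'
import numpy as np, cv2
from scipy.spatial.transform import Rotation as R
from bench import arm, viewer
def cal(n):
    c=viewer.get_calibration(n); return np.array(c["K"],float),cv2.Rodrigues(np.array(c["rvec"],float))[0],np.array(c["tvec"],float).ravel()
def cloud(n,d):
    K,Rm,t=cal(n); v,u=np.mgrid[:480,:640]
    p=np.stack([(u-K[0,2])/K[0,0]*d,(v-K[1,2])/K[1,1]*d,d],-1)
    return (p-t)@Rm
def ray(n,u,v,z):
    K,Rm,t=cal(n); r=np.array([(u-K[0,2])/K[0,0],(v-K[1,2])/K[1,1],1])@Rm; c=-t@Rm
    return c+r*(z-c[2])/r[2]
E
python3 - <<'E'
from h import *
for n in("top","side"):
    p,d=viewer.get_image(n); np.savez(n,p=p,d=d); cv2.imwrite(f"pics/{n}0.png",p)
    K,Rm,t=cal(n); print(n,K[0,0],-t@Rm,Rm[2], (d>0).mean())
s=arm.read_state(); print(s["position"],s["ee_rot"],s["contact_force"])
E
```

```text
top 619.3625980362697 [ 385.54766237    3.79765322 1396.39306894] [ 0.08061378  0.00108412 -0.99674482] 0.996015625
side 562.141251817772 [ 298.53036575 -879.93822822  625.24387128] [ 0.19447064  0.82173454 -0.53566176] 0.996103515625
[211.04903616 587.73520892 230.33699118] [ 9.85164008e-01 -1.71612653e-01 -1.18525436e-04  9.79900723e-04] [-0.77509779  0.16571734 -0.51329498]
```

View pics/top0.png

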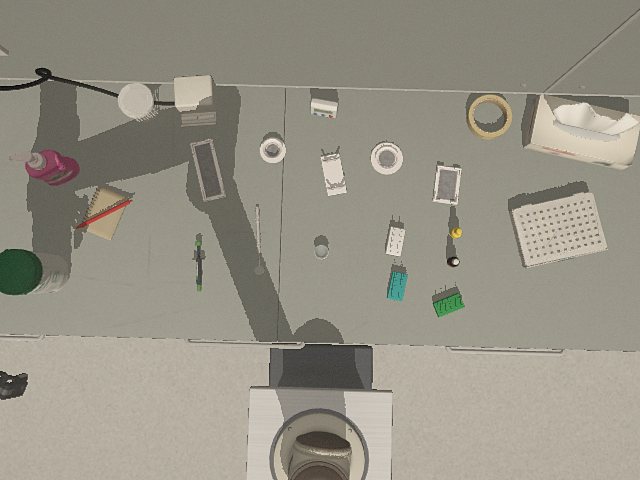

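View pics/side0.png

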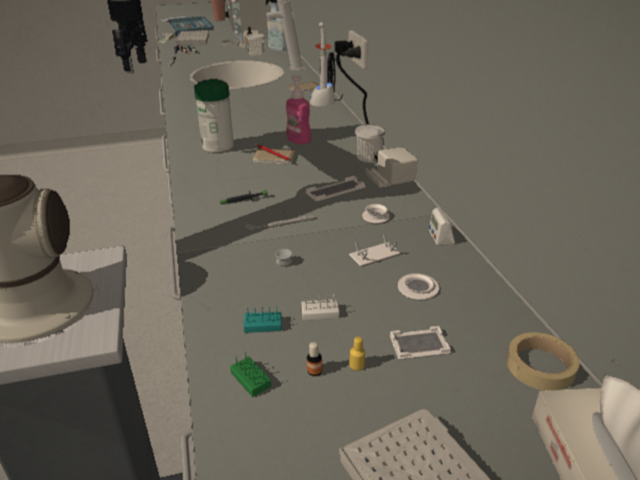

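The top view shows these objects:
- Bottle, black with a white cap: (453,261). The yellow look-alike is at (456,232).
- White bur block: (396,238). Look-alikes are turquoise (397,284) and green (448,301).
- Dish: (321,247). The cup (272,149) and nest (387,157) are holders.
- Syringe: (199,262). The red pencil at (105,213) is not it.
- Mirror: (258,240).
- Trays: long (207,169), short (447,184). Mirror rest: (333,173).

```bash
python3 - <<'E'
from h import *
f=np.load("top.npz"); p,d=f["p"],f["d"]; P=cloud("top",d)
c=p[130:320,185:475]; cv2.imwrite("pics/crop1.png",cv2.resize(c,(800,524),interpolation=cv2.INTER_CUBIC))
z=P[...,2]; w=z[200:330,300:380]; print("table z",np.median(w))
m=((z>3)&(z<80)).astype(np.uint8); m[:130]=0; m[325:]=0; m[:,:185]=0; m[:,475:]=0
n,l,s,ce=cv2.connectedComponentsWithStats(m)
for i in range(1,n):
    if s[i,4]<15: continue
    q=P[l==i]; a=cv2.minAreaRect(q[:,:2].astype(np.float32))
    print(ce[i].round(),s[i,4],"med",np.median(q,0).round(1),"zmax",q[:,2].max().round(1),"rect",np.round(a[0],1),np.round(a[1],1),round(a[2],1))
E
```

```text
table z -0.49090535731085766
[208. 170.] 924 med [631.8 270.1   5.7] zmax 18.4 rect [632.4 270.8] [151.   63.5] 12.8
[272. 150.] 420 med [683.7 125.1   8.2] zmax 27.1 rect [683.7 125.5] [60.3 58.5] 52.8
[386. 158.] 614 med [ 671.9 -135.7    6.6] zmax 18.4 rect [ 673.6 -135.2] [76.7 75.3] 18.6
[333. 174.] 603 med [632.  -16.1   6.4] zmax 34.9 rect [632.1 -15. ] [99.6 48.9] 10.3
[447. 185.] 609 med [ 613.1 -273.9    5.6] zmax 16.6 rect [ 615.6 -274.2] [61.6 88.9] 85.4
[258. 230.] 196 med [497.2 151.    6.7] zmax 14.0 rect [498.1 153.4] [109.7  26.9] 9.5
[395. 241.] 451 med [ 482.2 -157.3   15.3] zmax 38.2 rect [ 482.7 -159.7] [45.2 68.6] 77.7
[455. 233.] 114 med [ 502.9 -287.5   31.4] zmax 57.5 rect [ 502.2 -288.9] [25.3 25.3] 25.9
[198. 266.] 284 med [414.6 280.   11.7] zmax 22.3 rect [416.3 282.3] [ 27.6 114.3] 88.5
[321. 252.] 175 med [453.9   7.   17.3] zmax 28.6 rect [453.9   7.2] [31.1 35.6] 67.1
[453. 262.] 114 med [ 438.3 -282.4   30.5] zmax 61.4 rect [ 437.6 -290.5] [32.6 22. ] 68.5
[259. 270.] 81 med [409.5 144.9  10.2] zmax 18.9 rect [409.3 145.8] [21.1 23.8] 47.2
[397. 286.] 461 med [ 382.  -163.4   15.3] zmax 34.7 rect [ 379.  -164.2] [38.4 78.6] 76.5
[448. 305.] 478 med [ 343.9 -277.5   15.2] zmax 37.1 rect [ 344.7 -278.5] [51.5 66.5] 12.5
```

View pics/crop1.png

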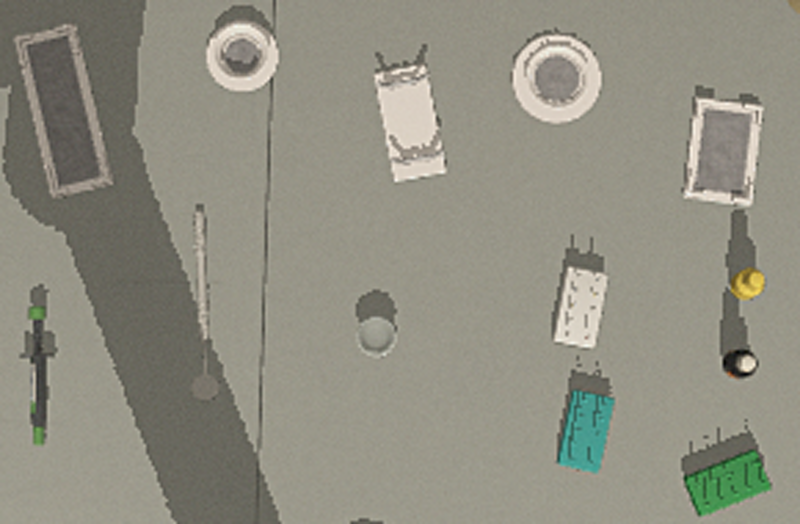

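```bash
cat > fit.py <<'E'
from h import *
def fit(P,c,r,z0,z1,name):
    q=P[(np.hypot(P[...,0]-c[0],P[...,1]-c[1])<r)&(P[...,2]>z0)&(P[...,2]<z1)][:,:2]
    m=q.mean(0)
    for _ in range(3):
        w,V=np.linalg.eigh(np.cov((q-m).T)); t=(q-m)@V
        lo,hi=np.percentile(t,3,0),np.percentile(t,97,0); m=m+V@((lo+hi)/2)
    a=np.degrees(np.arctan2(V[1,1],V[0,1])); a=(a+90)%180-90
    print(f"{name:8s} n{len(q):4d} centre {m.round(1)} mean {q.mean(0).round(1)} long {hi[1]-lo[1]:.0f} short {hi[0]-lo[0]:.0f} longaxis from x {a:.1f} deg")
    return m,a
E
python3 - <<'E'
from fit import *
P=cloud("top",np.load("top.npz")["d"])
fit(P,(632,271),85,2,16,"syrtray"); fit(P,(684,125),40,2,24,"cup"); fit(P,(684,125),40,12,24,"cuprim")
fit(P,(673,-135),45,2,15,"nest"); fit(P,(632,-15),60,2,8,"rest"); fit(P,(615,-274),55,2,14,"burtray")
fit(P,(498,152),65,4,14,"handle"); fit(P,(409,145),15,3,20,"head")
fit(P,(482,-159),45,11,19,"block"); fit(P,(415,281),65,5,20,"syringe");fit(P,(415,281),65,9,20,"syr hi")
fit(P,(454,7),25,15,28,"dish"); fit(P,(437,-286),25,42,65,"cap"); fit(P,(437,-286),25,15,65,"bottle")
for n,pts in {"mirror z9":((257.5,204.7),(259.3,270.2)),"syr":((199,236),(199,289.5))}.items():
    for u,v in pts: print(n,ray("top",u,v,9).round(1))
print("bottle",ray("top",453.5,261,55).round(1),"dish",ray("top",321.3,251.5,22).round(1))
# side cam check
f=np.load("side.npz"); S=cloud("side",f["d"])
fit(S,(437,-286),25,42,65,"cap side"); fit(S,(437,-286),25,15,65,"bottle s"); fit(S,(454,7),25,8,28,"dish s"); fit(S,(482,-159),45,11,19,"block s"); fit(S,(415,281),65,5,20,"syringe s")
fit(S,(684,125),40,2,24,"cup s"); fit(S,(673,-135),45,2,15,"nest s")
E
```

```text
syrtray  n1623 centre [631.7 273. ] mean [631.8 271.3] long 136 short 134 longaxis from x 14.9 deg
cup      n 515 centre [682.3 124.7] mean [681.9 124.6] long 60 short 55 longaxis from x -69.9 deg
cuprim   n 155 centre [683.6 124.5] mean [684.8 125.3] long 43 short 42 longaxis from x 81.4 deg
nest     n 752 centre [ 672.8 -135.8] mean [ 671.7 -135.5] long 68 short 66 longaxis from x 2.4 deg
rest     n 714 centre [630.1 -14.4] mean [630.4 -15.2] long 96 short 95 longaxis from x 7.8 deg
burtray  n 844 centre [ 615.5 -274.7] mean [ 614.7 -274. ] long 87 short 83 longaxis from x -15.5 deg
handle   n 352 centre [497.4 154.4] mean [498.5 152.9] long 108 short 103 longaxis from x 3.6 deg
head     n  80 centre [409.9 145. ] mean [409.6 144.6] long 21 short 19 longaxis from x -60.7 deg
block    n 332 centre [ 482.3 -157.9] mean [ 481.8 -157.4] long 58 short 33 longaxis from x -7.3 deg
syringe  n 332 centre [415.8 284.2] mean [415.9 281.4] long 105 short 86 longaxis from x 3.2 deg
syr hi   n 207 centre [419.2 280.5] mean [418.9 280.2] long 98 short 13 longaxis from x 2.1 deg
dish     n 112 cen
[... 440 characters left out ...]

cap side n  87 centre [ 438.4 -288.4] mean [ 438.4 -289.5] long 12 short 10 longaxis from x -24.1 deg
bottle s n 321 centre [ 438.5 -291.5] mean [ 438.2 -292.4] long 20 short 15 longaxis from x -20.0 deg
dish s   n 200 centre [453.1   6. ] mean [453.3   5.6] long 31 short 27 longaxis from x 83.2 deg
block s  n 488 centre [ 481.5 -160.2] mean [ 480.8 -162.4] long 58 short 33 longaxis from x -10.8 deg
syringe s n 205 centre [416.4 277.4] mean [416.1 276.6] long 103 short 14 longaxis from x 2.4 deg
cup s    n 400 centre [681.7 120.4] mean [681.8 120.9] long 49 short 50 longaxis from x 74.0 deg
nest s   n 827 centre [ 669.8 -139.6] mean [ 670.  -139.8] long 64 short 61 longaxis from x -35.1 deg
```

```bash
cat > go.py <<'E'
import sys
from h import *
# world targets of TCP in sequence: x y z yaw(deg, tool x axis mod 180) -> shift in present tool axes
s=arm.read_state(); p=np.array(s["position"]); T=R.from_quat(s["ee_rot"])
for a in sys.argv[1:]:
    x,y,z,w=map(float,a.split(","))
    X=T.apply([1,0,0]); cur=np.degrees(np.arctan2(X[1],X[0])); k=(w-cur+90)%180-90+cur
    G=R.from_euler("zx",[k,180],degrees=True)
    print("d",T.inv().apply(np.array([x,y,z])-p).round(1),"rv",(T.inv()*G).as_rotvec().round(3))
print("now",p.round(1),"yaw",round(cur,1),"open",round(s["gripper_width"],1),"grip",round(s["grasp_force"],1),"t",round(s["clock"],2),"j6",round(s["joints"][5],2))
E
python3 go.py 409,280,90,2.3 409,280,2,2.3; python3 - <<'E'
from h import *
for n,u,v,z in (("stray",208.3,169.9,10),("btray",447.1,185.1,10),("rest",185+411/2.76,130+124/2.76,6),("cup",185+242/2.76,130+56/2.76,15),("nest",185+557/2.76,130+77/2.76,6),("block",185+581/2.76,130+306/2.76,16)):
    print(n,ray("top",u,v,z).round(1))
E
```

```text
d [290.3 222.4 140.8] rv [ 0.002  0.    -0.305]
d [290.3 222.2 228.8] rv [ 0.002  0.    -0.305]
now [211.  587.7 230.3] yaw -19.8 open 85.0 grip 0.0 t 0.1 j6 -0.26
stray [632.4 267.3  10. ]
btray [ 612.6 -273.5   10. ]
rest [629.5 -17.3   6. ]
cup [680.4 122.8  15. ]
nest [ 671.9 -136.5    6. ]
block [ 482.6 -158.5   16. ]
```

The rows are not in the units I measure in: shifts go in shares of 600 mm and turns go in shares of 2 rad. I convert before sending: 290 mm is 0.4833, 254 mm is 0.4233, -0.385 rad is -0.1925.

```bash
sed -i 's/"zx"/"ZX"/' go.py; python3 go.py 409,280,90,2.3
echo '{"offsets": [[0.06, 0.0467, 0.0167, 0, 0, -0.025], [0.1217, 0.0933, 0.0417, 0, 0, -0.05], [0.1833, 0.14, 0.0667, 0, 0, -0.075], [0.2417, 0.185, 0.1, 0, 0, -0.1], [0.3017, 0.2317, 0.1333, 0, 0, -0.125], [0.3617, 0.2783, 0.1667, 0, 0, -0.15], [0.4233, 0.325, 0.2, 0, 0, -0.175], [0.4833, 0.37, 0.235, 0, 0, -0.1925], [0.4833, 0.37, 0.235, 0, 0, -0.1925]]}' > next.json && python3 -m jog next.json 45
python3 go.py 409,280,90,2.3 409,280,2,2.3; python3 - <<'E'
from h import *
p,d=viewer.get_image("top"); cv2.imwrite("pics/t1.png",cv2.resize(p[200:320,150:310],(640,480),interpolation=cv2.INTER_CUBIC))
E
```

```text
d [290.3 222.4 140.8] rv [ 0.002  0.    -0.385]
now [211.  587.7 230.3] yaw -19.8 open 85.0 grip 0.0 t 0.1 j6 -0.26
clock: 1.0
position: [408.7, 275.2, 87.1]
ee_rot: [1.0, 0.017, -0.003, 0.003]
contact_force: [-2.1, -0.9, 0.0]
gripper_width: 44.8
grasp_force: 0.0
d [ 0.5 -4.7 -3. ] rv [ 0.006  0.006 -0.007]
d [ 1.  -5.3 85. ] rv [ 0.006  0.006 -0.007]
now [408.7 275.2  87.1] yaw 1.9 open 44.8 grip 0.0 t 1.0 j6 0.68
```

View pics/t1.png

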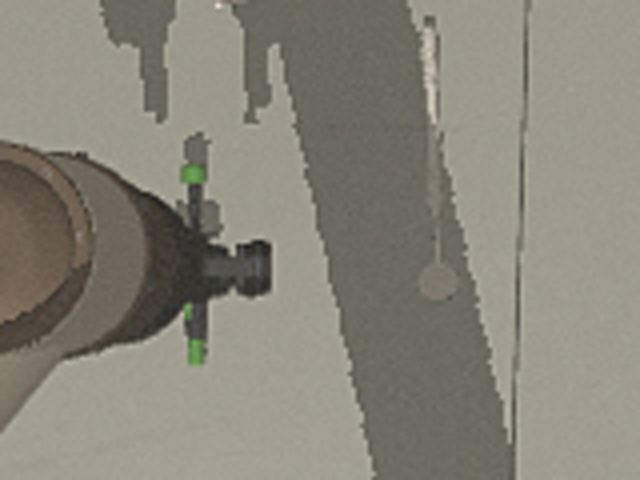

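The crop shows the open gripper just right of the syringe. The syringe runs from its knob at crop (193,163) to its tip at (196,363), so its middle is near x 415, y 279.5.

```bash
echo '{"offsets": [[0, 0, 0, 0, 0, 0], [0, 0, 0, 0, 0, 0]]}' > next.json && python3 -m jog next.json>/dev/null; python3 go.py 407.5,279.3,90,2.7 407.5,279.3,2,2.7
```

```text
d [-1.8  3.2  0.9] rv [-0.001 -0.001 -0.006]
d [-1.9  3.3 88.9] rv [-0.001 -0.001 -0.006]
now [409.2 282.6  90.9] yaw 2.4 open 44.9 grip 0.0 t 1.25 j6 0.68
```

In the tool's units: 75 mm is 0.125, 65 mm is 0.1083.

```bash
echo '{"offsets": [[-0.0033, 0.005, 0.0333, 0, 0, 0], [-0.0033, 0.005, 0.075, 0, 0, 0], [-0.0033, 0.005, 0.1083, 0, 0, 0], [-0.0033, 0.005, 0.125, 0, 0, 0], [-0.0033, 0.005, 0.125, 0, 0, 0], [-0.0033, 0.005, 0.125, 0, 0, 0], [-0.0033, 0.005, 0.125, 0, 0, 0]]}' > next.json && python3 -m jog next.json ; python3 go.py 407.5,279.3,2,2.7
```

```text
clock: 1.95
position: [407.7, 279.2, 16.4]
ee_rot: [1.0, 0.02, 0.001, -0.001]
contact_force: [0.2, -0.4, 0.8]
gripper_width: 44.5
grasp_force: 0.0
d [-0.2 -0.1 14.4] rv [-0.002 -0.002 -0.006]
now [407.7 279.2  16.4] yaw 2.3 open 44.5 grip 0.0 t 1.95 j6 0.68
```

In the tool's units: 14 mm is 0.0233, 7 mm is 0.0117.

```bash
echo '{"offsets": [[0, 0, 0.0117, 0, 0, 0], [0, 0, 0.0233, 0, 0, 0], [0, 0, 0.0233, 0, 0, 0], [0, 0, 0.0233, 0, 0, 0]]}' > next.json && python3 -m jog next.json && echo '{"offsets": [[0, 0, 0, 0, 0, 0], [0, 0, 0, 0, 0, 0], [0, 0, 0, 0, 0, 0], [0, 0, 0, 0, 0, 0], [0, 0, 0, 0, 0, 0], [0, 0, 0, 0, 0, 0], [0, 0, 0, 0, 0, 0]]}' > next.json && python3 -m jog next.json 0 && echo '{"offsets": [[0, 0, -0.0167, 0, 0, 0], [0, 0, -0.0417, 0, 0, 0], [0, 0, -0.075, 0, 0, 0], [0, 0, -0.1, 0, 0, 0], [0, 0, -0.1, 0, 0, 0], [0, 0, -0.1, 0, 0, 0]]}' > next.json && python3 -m jog next.json; python3 go.py 626,266,70,13.5 626,266,8,13.5
```

```text
clock: 2.35
position: [407.2, 277.9, 1.0]
ee_rot: [1.0, 0.02, -0.0, 0.0]
contact_force: [-0.3, -0.1, 0.1]
gripper_width: 44.6
grasp_force: 0.0
clock: 3.05
position: [407.4, 278.3, 1.5]
ee_rot: [1.0, 0.02, 0.0, -0.0]
contact_force: [-0.9, -0.3, 3.3]
gripper_width: 10.1
grasp_force: 58.8
clock: 3.65
position: [407.0, 278.0, 61.4]
ee_rot: [1.0, 0.02, -0.0, -0.0]
contact_force: [0.5, 0.2, 0.8]
gripper_width: 9.8
grasp_force: 58.7
d [218.3  20.8  -8.7] rv [-0.    -0.    -0.196]
d [218.3  20.8  53.3] rv [-0.    -0.    -0.196]
now [407.  278.   61.4] yaw 2.3 open 9.8 grip 58.7 t 3.65 j6 0.68
```

In the tool's units: 216 mm is 0.36, 208 mm is 0.3467, -0.196 rad is -0.098.

```bash
python3 go.py 624.2,267.6,70,13.5;  echo '{"offsets": [[0.05, 0.005, -0.0083, 0, 0, -0.015], [0.1083, 0.01, -0.015, 0, 0, -0.03], [0.175, 0.0167, -0.015, 0, 0, -0.05], [0.2417, 0.0233, -0.015, 0, 0, -0.07], [0.3083, 0.03, -0.015, 0, 0, -0.09], [0.3467, 0.0317, -0.015, 0, 0, -0.098], [0.36, 0.0333, -0.015, 0, 0, -0.098], [0.36, 0.0333, -0.015, 0, 0, -0.098], [0.36, 0.0333, -0.015, 0, 0, -0.098], [0.36, 0.0333, -0.015, 0, 0, -0.098]]}' > next.json && python3 -m jog next.json; python3 go.py 624.2,267.6,70,13.5 624.2,267.6,6,13.5;python3 - <<'E'
from h import *
p,d=viewer.get_image("side"); cv2.imwrite("pics/s1.png",cv2.resize(p[130:290,200:420],(800,582),interpolation=cv2.INTER_CUBIC))
E
```

```text
d [216.6  19.1  -8.7] rv [-0.    -0.    -0.196]
now [407.  278.   61.4] yaw 2.3 open 9.8 grip 58.7 t 3.65 j6 0.68
clock: 4.65
position: [622.5, 267.0, 70.2]
ee_rot: [0.993, 0.118, -0.001, 0.0]
contact_force: [-0.2, 0.1, 0.0]
gripper_width: 9.8
grasp_force: 58.7
d [ 1.8 -0.2  0.2] rv [0.    0.001 0.001]
d [ 1.9 -0.2 64.2] rv [0.    0.001 0.001]
now [622.5 267.   70.2] yaw 13.6 open 9.8 grip 58.7 t 4.65 j6 1.16
```

View pics/s1.png

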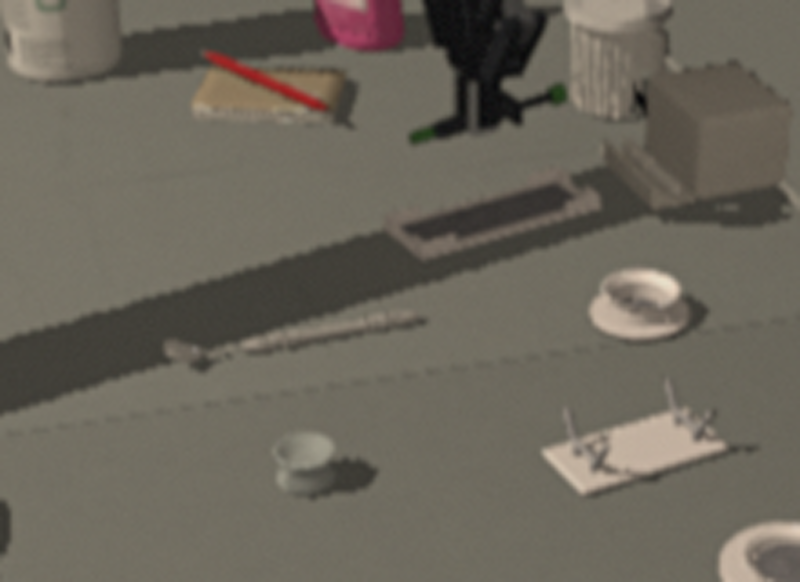

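The syringe hangs level in the fingers (crop (490,115)) over the long tray (crop (500,215)). I'll lower and release it.

In the tool's units: 64 mm is 0.1067, 60 mm is 0.1.

```bash
echo '{"offsets": [[0.003, 0, 0.025, 0, 0, 0], [0.003, 0, 0.05, 0, 0, 0], [0.003, 0, 0.0717, 0, 0, 0], [0.003, 0, 0.0883, 0, 0, 0], [0.003, 0, 0.1, 0, 0, 0], [0.003, 0, 0.1067, 0, 0, 0], [0.003, 0, 0.1067, 0, 0, 0], [0.003, 0, 0.1067, 0, 0, 0]]}' > next.json && python3 -m jog next.json && echo '{"offsets": [[0, 0, 0, 0, 0, 0], [0, 0, 0, 0, 0, 0], [0, 0, 0, 0, 0, 0], [0, 0, 0, 0, 0, 0]]}' > next.json && python3 -m jog next.json 36 && echo '{"offsets": [[0, 0, -0.0167, 0, 0, 0], [0, 0, -0.05, 0, 0, 0], [0, 0, -0.1, 0, 0, 0], [0, 0, -0.1333, 0, 0, 0], [0, 0, -0.1333, 0, 0, 0], [0, 0, -0.1333, 0, 0, 0]]}' > next.json && python3 -m jog next.json; python3 go.py 498.5,150.5,80,3.4 498.5,150.5,15,3.4
```

```text
clock: 5.5
position: [626.0, 267.5, 6.6]
ee_rot: [0.993, 0.118, 0.0, -0.0]
contact_force: [0.2, 0.3, -0.3]
gripper_width: 10.0
grasp_force: 58.7
clock: 5.9
position: [625.7, 267.3, 6.4]
ee_rot: [0.993, 0.118, 0.0, -0.0]
contact_force: [-0.0, -0.6, -1.1]
gripper_width: 35.9
grasp_force: 0.0
clock: 6.5
position: [625.6, 267.4, 87.1]
ee_rot: [0.993, 0.118, 0.0, -0.0]
contact_force: [0.1, -0.3, -0.7]
gripper_width: 35.9
grasp_force: 0.0
d [-150.9   84.     6.8] rv [-0.001 -0.001  0.177]
d [-151.    84.    71.8] rv [-0.001 -0.001  0.177]
now [625.6 267.4  87.1] yaw 13.5 open 35.9 grip 0.0 t 6.5 j6 1.17
```

In the tool's units: -151 mm is -0.2517, -142 mm is -0.2367, 0.177 rad is 0.0885.

```bash
echo '{"offsets": [[-0.0333, 0.02, 0, 0, 0, 0.015], [-0.0833, 0.0467, 0, 0, 0, 0.03], [-0.1417, 0.08, 0.0117, 0, 0, 0.05], [-0.2, 0.1133, 0.0117, 0, 0, 0.07], [-0.2367, 0.1317, 0.0117, 0, 0, 0.0885], [-0.2517, 0.14, 0.0117, 0, 0, 0.0885], [-0.2517, 0.14, 0.0117, 0, 0, 0.0885], [-0.2517, 0.14, 0.0117, 0, 0, 0.0885], [-0.2517, 0.14, 0.0117, 0, 0, 0.0885]]}' > next.json && python3 -m jog next.json; python3 go.py 498.5,150.5,15,3.4;python3 - <<'E'
from h import *
p,d=viewer.get_image("top"); cv2.imwrite("pics/t2.png",cv2.resize(p[130:290,185:345],(600,600),interpolation=cv2.INTER_CUBIC))
E
```

```text
clock: 7.4
position: [499.7, 151.3, 79.2]
ee_rot: [1.0, 0.03, 0.0, -0.0]
contact_force: [-0.6, -0.1, -0.6]
gripper_width: 36.0
grasp_force: 0.0
d [-1.3  0.7 64.2] rv [-0.    -0.001  0.001]
now [499.7 151.3  79.2] yaw 3.4 open 36.0 grip 0.0 t 7.4 j6 1.03
```

View pics/t2.png

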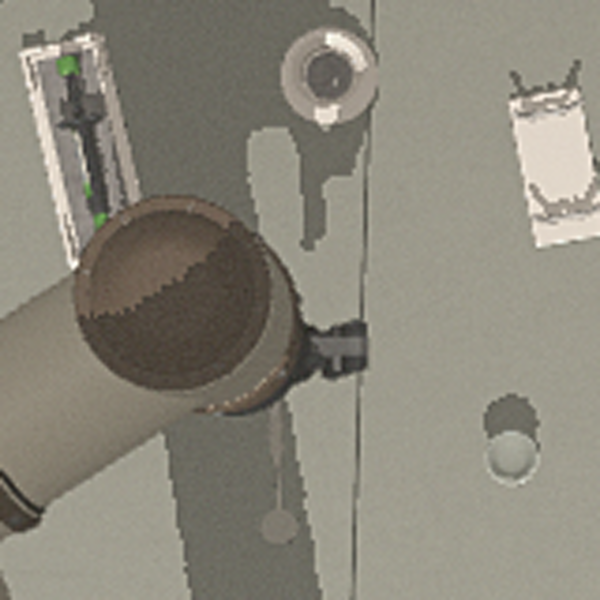

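The syringe lies in the long tray (crop (80,140)), and the mirror is undisturbed under the gripper with its head at crop (279,527). Next I'll grip the mirror.

In the tool's units: 78 mm is 0.13, 72 mm is 0.12.

```bash
echo '{"offsets": [[-0.0017, 0, 0.025, 0, 0, 0], [-0.0017, 0, 0.0583, 0, 0, 0], [-0.0017, 0, 0.0867, 0, 0, 0], [-0.0017, 0, 0.1067, 0, 0, 0], [-0.0017, 0, 0.12, 0, 0, 0], [-0.0017, 0, 0.13, 0, 0, 0], [-0.0017, 0, 0.13, 0, 0, 0], [-0.0017, 0, 0.13, 0, 0, 0]]}' > next.json && python3 -m jog next.json && echo '{"offsets": [[0, 0, 0, 0, 0, 0], [0, 0, 0, 0, 0, 0], [0, 0, 0, 0, 0, 0], [0, 0, 0, 0, 0, 0], [0, 0, 0, 0, 0, 0], [0, 0, 0, 0, 0, 0]]}' > next.json && python3 -m jog next.json 0 && echo '{"offsets": [[0, 0, -0.0167, 0, 0, 0], [0, 0, -0.0417, 0, 0, 0], [0, 0, -0.075, 0, 0, 0], [0, 0, -0.1167, 0, 0, 0], [0, 0, -0.1167, 0, 0, 0], [0, 0, -0.1167, 0, 0, 0]]}' > next.json && python3 -m jog next.json; python3 go.py 630,-16,80,10.3 630,-16,17,10.3
```

```text
clock: 8.25
position: [497.9, 150.5, 1.7]
ee_rot: [1.0, 0.03, 0.0, -0.0]
contact_force: [-0.7, 0.5, 0.1]
gripper_width: 35.8
grasp_force: 0.0
clock: 8.85
position: [497.8, 150.4, 2.1]
ee_rot: [1.0, 0.03, 0.001, -0.0]
contact_force: [-2.0, -0.8, 6.9]
gripper_width: 7.0
grasp_force: 60.2
clock: 9.45
position: [497.5, 150.3, 71.9]
ee_rot: [1.0, 0.029, 0.0, -0.001]
contact_force: [-0.2, -0.1, -0.6]
gripper_width: 6.3
grasp_force: 59.4
d [122.5 173.8  -8.2] rv [-0.001 -0.001 -0.121]
d [122.5 173.9  54.8] rv [-0.001 -0.001 -0.121]
now [497.5 150.3  71.9] yaw 3.4 open 6.3 grip 59.4 t 9.45 j6 1.02
```

In the tool's units: 174 mm is 0.29, 165 mm is 0.275, -0.12 rad is -0.06.

```bash
echo '{"offsets": [[0.02, 0.0283, -0.0133, 0, 0, -0.01], [0.0533, 0.075, -0.0133, 0, 0, -0.02], [0.0933, 0.1333, -0.0133, 0, 0, -0.035], [0.1333, 0.19, -0.0133, 0, 0, -0.05], [0.17, 0.2417, -0.0133, 0, 0, -0.06], [0.1933, 0.275, -0.0133, 0, 0, -0.06], [0.2033, 0.29, -0.0133, 0, 0, -0.06], [0.2033, 0.29, -0.0133, 0, 0, -0.06], [0.2033, 0.29, -0.0133, 0, 0, -0.06], [0.2033, 0.29, -0.0133, 0, 0, -0.06]]}' > next.json && python3 -m jog next.json; python3 go.py 630,-16,17,10.3;python3 - <<'E'
from h import *
p,d=viewer.get_image("side"); cv2.imwrite("pics/s2.png",cv2.resize(p[150:310,280:480],(800,640),interpolation=cv2.INTER_CUBIC)[:600])
E
```

```text
clock: 10.45
position: [628.7, -15.2, 79.1]
ee_rot: [0.996, 0.09, -0.001, -0.0]
contact_force: [-0.0, -0.1, -0.8]
gripper_width: 6.5
grasp_force: 59.4
d [ 1.2  1.  62.1] rv [-0.     0.001  0.001]
now [628.7 -15.2  79.1] yaw 10.3 open 6.5 grip 59.4 t 10.45 j6 1.52
```

View pics/s2.png

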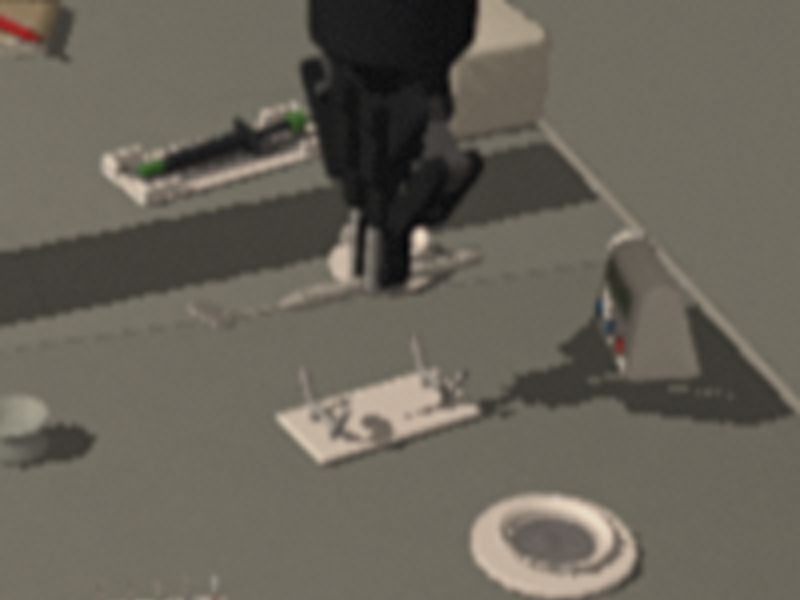

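The side view shows the mirror level in the fingers above the rest, and the syringe lying in its tray (crop (220,145)). I'll lower the mirror.

In the tool's units: 61.5 mm is 0.1025, 59 mm is 0.0983.

```bash
echo '{"offsets": [[0.0017, 0.0017, 0.025, 0, 0, 0], [0.0017, 0.0017, 0.05, 0, 0, 0], [0.0017, 0.0017, 0.0717, 0, 0, 0], [0.0017, 0.0017, 0.0883, 0, 0, 0], [0.0017, 0.0017, 0.0983, 0, 0, 0], [0.0017, 0.0017, 0.1025, 0, 0, 0], [0.0017, 0.0017, 0.1025, 0, 0, 0], [0.0017, 0.0017, 0.1025, 0, 0, 0]]}' > next.json && python3 -m jog next.json && echo '{"offsets": [[0, 0, 0, 0, 0, 0], [0, 0, 0, 0, 0, 0], [0, 0, 0, 0, 0, 0], [0, 0, 0, 0, 0, 0]]}' > next.json && python3 -m jog next.json 32 && echo '{"offsets": [[0, 0, -0.0167, 0, 0, 0], [0, 0, -0.05, 0, 0, 0], [0, 0, -0.1, 0, 0, 0], [0, 0, -0.1333, 0, 0, 0], [0, 0, -0.1333, 0, 0, 0], [0, 0, -0.1333, 0, 0, 0]]}' > next.json && python3 -m jog next.json; python3 go.py 454,6.5,80,0 454,6.5,6,0
```

```text
clock: 11.3
position: [631.2, -17.0, 18.3]
ee_rot: [0.996, 0.09, 0.001, -0.0]
contact_force: [-0.3, -0.1, 0.4]
gripper_width: 6.4
grasp_force: 59.4
clock: 11.7
position: [630.8, -17.1, 18.0]
ee_rot: [0.996, 0.089, 0.0, -0.0]
contact_force: [-0.2, -0.6, 0.3]
gripper_width: 32.0
grasp_force: 0.0
clock: 12.3
position: [630.7, -17.0, 98.5]
ee_rot: [0.996, 0.089, 0.001, -0.0]
contact_force: [-0.2, 0.5, 0.2]
gripper_width: 32.0
grasp_force: 0.0
d [-169.7  -54.5   18.3] rv [-0.001 -0.001  0.179]
d [-169.8  -54.5   92.3] rv [-0.001 -0.001  0.179]
now [630.7 -17.   98.5] yaw 10.3 open 32.0 grip 0.0 t 12.3 j6 1.52
```

In the tool's units: -170 mm is -0.2833, -166 mm is -0.2767.

```bash
echo '{"offsets": [[-0.0333, -0.0117, 0, 0, 0, 0], [-0.0833, -0.0267, 0, 0, 0, 0], [-0.15, -0.0483, 0.0167, 0, 0, 0], [-0.2167, -0.07, 0.03, 0, 0, 0], [-0.2583, -0.0833, 0.03, 0, 0, 0], [-0.2767, -0.0883, 0.03, 0, 0, 0], [-0.2833, -0.0908, 0.03, 0, 0, 0], [-0.2833, -0.0908, 0.03, 0, 0, 0], [-0.2833, -0.0908, 0.03, 0, 0, 0], [-0.2833, -0.0908, 0.03, 0, 0, 0]]}' > next.json && python3 -m jog next.json 55; python3 go.py 454,6.5,5.5,10.3;python3 - <<'E'
from h import *
p,d=viewer.get_image("side"); cv2.imwrite("pics/s3.png",cv2.resize(p[170:290,230:430],(800,480),interpolation=cv2.INTER_CUBIC)[:600])
E
```

```text
clock: 13.3
position: [454.9, 6.4, 79.8]
ee_rot: [0.996, 0.089, 0.0, -0.0]
contact_force: [0.2, -0.6, -0.4]
gripper_width: 55.2
grasp_force: 0.0
d [-0.9 -0.3 74.3] rv [ 0.    -0.001 -0.001]
now [454.9   6.4  79.8] yaw 10.2 open 55.2 grip 0.0 t 13.3 j6 1.38
```

View pics/s3.png

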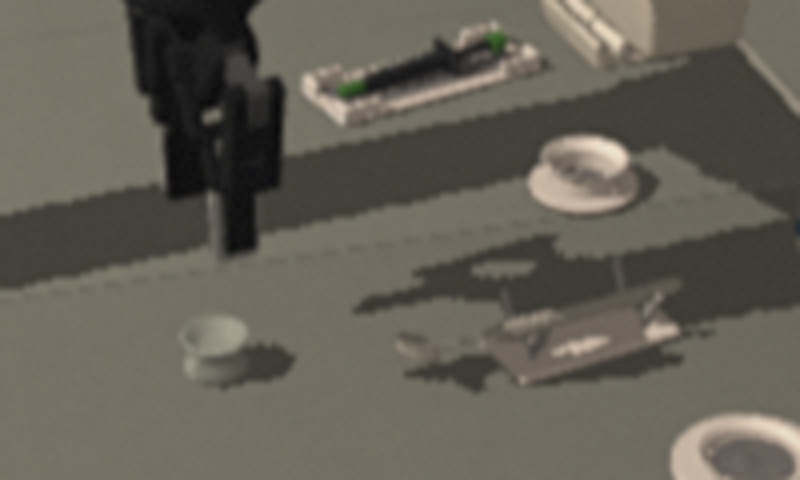

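The mirror lies across the rest (crop (590,320)). The dish is waisted, so I'll grip it by its upper part.

In the tool's units: 74 mm is 0.1233, 71 mm is 0.1183.

```bash
echo '{"offsets": [[-0.0017, 0, 0.025, 0, 0, 0], [-0.0017, 0, 0.0583, 0, 0, 0], [-0.0017, 0, 0.0867, 0, 0, 0], [-0.0017, 0, 0.1067, 0, 0, 0], [-0.0017, 0, 0.1183, 0, 0, 0], [-0.0017, 0, 0.1233, 0, 0, 0], [-0.0017, 0, 0.1233, 0, 0, 0], [-0.0017, 0, 0.1233, 0, 0, 0]]}' > next.json && python3 -m jog next.json && echo '{"offsets": [[0, 0, 0, 0, 0, 0], [0, 0, 0, 0, 0, 0], [0, 0, 0, 0, 0, 0], [0, 0, 0, 0, 0, 0], [0, 0, 0, 0, 0, 0]]}' > next.json && python3 -m jog next.json 0 && echo '{"offsets": [[0, 0, -0.0167, 0, 0, 0], [0, 0, -0.0417, 0, 0, 0], [0, 0, -0.075, 0, 0, 0], [0, 0, -0.1083, 0, 0, 0], [0, 0, -0.1083, 0, 0, 0], [0, 0, -0.1083, 0, 0, 0]]}' > next.json && python3 -m jog next.json; python3 go.py 672,-136.5,70,10 672,-136.5,10.5,10;python3 - <<'E'
from h import *
p,d=viewer.get_image("side"); cv2.imwrite("pics/s4.png",cv2.resize(p[180:300,220:380],(640,480),interpolation=cv2.INTER_CUBIC)[:600])
E
```

```text
clock: 14.15
position: [453.2, 6.2, 6.2]
ee_rot: [0.996, 0.09, 0.001, -0.0]
contact_force: [-0.2, -0.3, 0.4]
gripper_width: 55.2
grasp_force: 0.0
clock: 14.65
position: [453.2, 6.2, 6.7]
ee_rot: [0.996, 0.09, 0.001, -0.0]
contact_force: [-0.9, 0.5, 6.2]
gripper_width: 29.3
grasp_force: 58.8
clock: 15.25
position: [452.7, 6.2, 71.3]
ee_rot: [0.996, 0.089, 0.001, -0.0]
contact_force: [0.1, -0.0, -0.6]
gripper_width: 29.2
grasp_force: 59.4
d [190.4 179.4   1.5] rv [-0.001 -0.001  0.004]
d [190.3 179.5  61. ] rv [-0.001 -0.001  0.004]
now [452.7   6.2  71.3] yaw 10.3 open 29.2 grip 59.4 t 15.25 j6 1.38
```

View pics/s4.png

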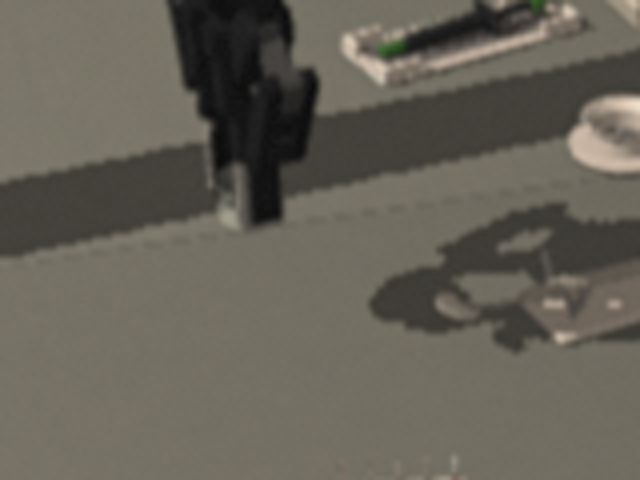

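The dish is held (crop (230,205)). I'll move it over the nest.

In the tool's units: 190 mm is 0.3167, 186 mm is 0.31.

```bash
echo '{"offsets": [[0.025, 0.0233, 0, 0, 0, 0], [0.075, 0.07, 0, 0, 0, 0], [0.1333, 0.125, 0, 0, 0, 0], [0.1917, 0.18, 0, 0, 0, 0], [0.25, 0.235, 0, 0, 0, 0], [0.2917, 0.275, 0, 0, 0, 0], [0.31, 0.2917, 0, 0, 0, 0], [0.3167, 0.2992, 0, 0, 0, 0], [0.3167, 0.2992, 0, 0, 0, 0], [0.3167, 0.2992, 0, 0, 0, 0]]}' > next.json && python3 -m jog next.json && echo '{"offsets": [[0, 0, 0.025, 0, 0, 0], [0, 0, 0.05, 0, 0, 0], [0, 0, 0.07, 0, 0, 0], [0, 0, 0.08, 0, 0, 0], [0, 0, 0.0833, 0, 0, 0], [0, 0, 0.0833, 0, 0, 0], [0, 0, 0.0833, 0, 0, 0]]}' > next.json && python3 -m jog next.json; python3 go.py 672,-136.5,12,10
```

```text
clock: 16.3
position: [670.5, -136.1, 70.0]
ee_rot: [0.996, 0.09, -0.001, -0.0]
contact_force: [0.1, 0.2, -1.3]
gripper_width: 29.1
grasp_force: 59.4
clock: 17.0
position: [672.2, -136.7, 21.3]
ee_rot: [0.996, 0.09, 0.001, 0.0]
contact_force: [-0.6, 0.6, -0.1]
gripper_width: 29.1
grasp_force: 59.4
d [-0.2 -0.3  9.3] rv [ 0.    -0.001  0.005]
now [ 672.2 -136.7   21.3] yaw 10.3 open 29.1 grip 59.4 t 17.0 j6 1.72
```

In the tool's units: 9 mm is 0.015, 7 mm is 0.0117.

```bash
echo '{"offsets": [[0, 0, 0.0067, 0, 0, 0], [0, 0, 0.0117, 0, 0, 0], [0, 0, 0.015, 0, 0, 0], [0, 0, 0.015, 0, 0, 0], [0, 0, 0.015, 0, 0, 0]]}' > next.json && python3 -m jog next.json && echo '{"offsets": [[0, 0, 0, 0, 0, 0], [0, 0, 0, 0, 0, 0], [0, 0, 0, 0, 0, 0], [0, 0, 0, 0, 0, 0]]}' > next.json && python3 -m jog next.json 55 && echo '{"offsets": [[0, 0, -0.0167, 0, 0, 0], [0, 0, -0.05, 0, 0, 0], [0, 0, -0.1, 0, 0, 0], [0, 0, -0.1333, 0, 0, 0], [0, 0, -0.1333, 0, 0, 0], [0, 0, -0.1333, 0, 0, 0]]}' > next.json && python3 -m jog next.json; python3 go.py 482.3,-158.7,90,-9.5 482.3,-158.7,3,-9.5
```

```text
clock: 17.5
position: [671.7, -136.7, 11.9]
ee_rot: [0.996, 0.089, 0.0, -0.0]
contact_force: [-0.0, 1.2, 0.7]
gripper_width: 29.2
grasp_force: 59.4
clock: 17.9
position: [671.7, -136.7, 11.8]
ee_rot: [0.996, 0.089, 0.0, 0.0]
contact_force: [0.0, 0.4, 0.5]
gripper_width: 54.9
grasp_force: 0.0
clock: 18.5
position: [671.7, -136.5, 92.6]
ee_rot: [0.996, 0.089, 0.001, -0.0]
contact_force: [0.6, -0.5, -0.6]
gripper_width: 54.7
grasp_force: 0.0
d [-190.4  -11.9    2.3] rv [-0.    -0.001  0.345]
d [-190.5  -11.9   89.3] rv [-0.    -0.001  0.345]
now [ 671.7 -136.5   92.6] yaw 10.3 open 54.7 grip 0.0 t 18.5 j6 1.72
```

In the tool's units: -190 mm is -0.3167, -186 mm is -0.31, 0.345 rad is 0.1725.

```bash
echo '{"offsets": [[-0.0333, -0.0017, 0, 0, 0, 0.025], [-0.0917, -0.005, 0, 0, 0, 0.05], [-0.1583, -0.01, 0, 0, 0, 0.085], [-0.225, -0.0133, 0, 0, 0, 0.12], [-0.2833, -0.0183, 0, 0, 0, 0.15], [-0.31, -0.02, 0, 0, 0, 0.1725], [-0.3167, -0.02, 0.0033, 0, 0, 0.1725], [-0.3167, -0.02, 0.0033, 0, 0, 0.1725], [-0.3167, -0.02, 0.0033, 0, 0, 0.1725], [-0.3167, -0.02, 0.0033, 0, 0, 0.1725]]}' > next.json && python3 -m jog next.json 62; python3 go.py 482.3,-158.7,3,-9.5;python3 - <<'E'
from h import *
p,d=viewer.get_image("top"); cv2.imwrite("pics/t3.png",cv2.resize(p[140:300,300:480],(675,600),interpolation=cv2.INTER_CUBIC)[:600])
E
```

```text
clock: 19.5
position: [483.7, -158.6, 89.5]
ee_rot: [0.997, -0.082, 0.0, 0.0]
contact_force: [0.3, -0.7, -0.1]
gripper_width: 62.2
grasp_force: 0.0
d [-1.4  0.4 86.5] rv [ 0.    -0.     0.001]
now [ 483.7 -158.6   89.5] yaw -9.5 open 62.2 grip 0.0 t 19.5 j6 1.4
```

View pics/t3.png

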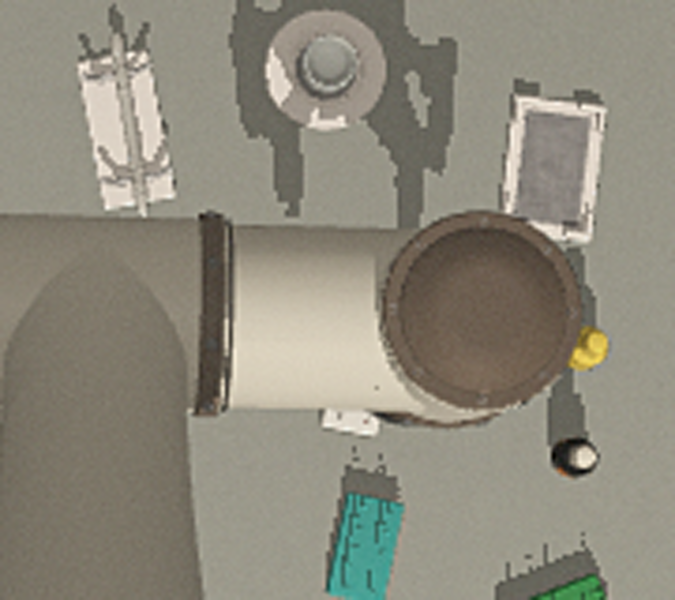

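The dish sits in the nest (crop (328,63)) and the mirror lies across both wires (crop (127,130)). Now I'll pick the white block at crop (350,420), leaving the turquoise one at (367,540).

In the tool's units: 85.5 mm is 0.1425, 80 mm is 0.1333.

```bash
echo '{"offsets": [[-0.0017, 0, 0.025, 0, 0, 0], [-0.0017, 0, 0.0583, 0, 0, 0], [-0.0017, 0, 0.0917, 0, 0, 0], [-0.0017, 0, 0.1167, 0, 0, 0], [-0.0017, 0, 0.1333, 0, 0, 0], [-0.0017, 0, 0.1425, 0, 0, 0], [-0.0017, 0, 0.1425, 0, 0, 0], [-0.0017, 0, 0.1425, 0, 0, 0]]}' > next.json && python3 -m jog next.json && echo '{"offsets": [[0, 0, 0, 0, 0, 0], [0, 0, 0, 0, 0, 0], [0, 0, 0, 0, 0, 0], [0, 0, 0, 0, 0, 0], [0, 0, 0, 0, 0, 0]]}' > next.json && python3 -m jog next.json 0 && echo '{"offsets": [[0, 0, -0.0167, 0, 0, 0], [0, 0, -0.0417, 0, 0, 0], [0, 0, -0.075, 0, 0, 0], [0, 0, -0.1083, 0, 0, 0], [0, 0, -0.1083, 0, 0, 0], [0, 0, -0.1083, 0, 0, 0]]}' > next.json && python3 -m jog next.json; python3 go.py 614,-273.8,70,-6 614,-273.8,8,-6;python3 - <<'E'
from h import *
p,d=viewer.get_image("side"); cv2.imwrite("pics/s5.png",cv2.resize(p[230:390,220:460],(800,533),interpolation=cv2.INTER_CUBIC)[:600])
E
```

```text
clock: 20.35
position: [482.2, -158.6, 4.7]
ee_rot: [0.997, -0.083, 0.001, 0.0]
contact_force: [0.5, 0.7, -0.4]
gripper_width: 61.8
grasp_force: 0.0
clock: 20.85
position: [482.3, -158.6, 5.3]
ee_rot: [0.997, -0.083, 0.001, 0.0]
contact_force: [-0.8, 1.7, 6.1]
gripper_width: 32.6
grasp_force: 60.2
clock: 21.45
position: [481.4, -158.5, 69.6]
ee_rot: [0.997, -0.083, 0.0, -0.0]
contact_force: [-0.9, 0.2, -1.5]
gripper_width: 32.0
grasp_force: 59.7
d [149.8  91.8  -0.4] rv [-0.    -0.001 -0.062]
d [149.8  91.8  61.6] rv [-0.    -0.001 -0.062]
now [ 481.4 -158.5   69.6] yaw -9.5 open 32.0 grip 59.7 t 21.45 j6 1.4
```

View pics/s5.png

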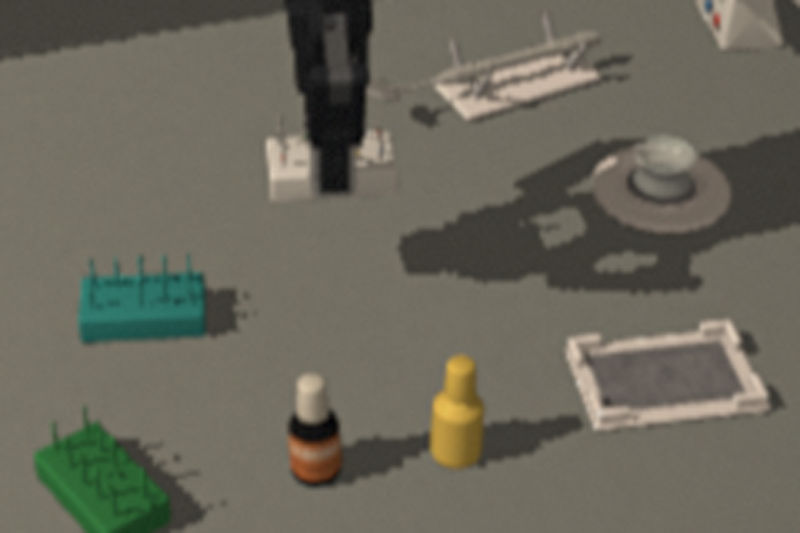

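The block is held level (crop (333,165)); its tray is at crop (670,375).

In the tool's units: 149 mm is 0.2483, 143 mm is 0.2383, -0.062 rad is -0.031.

```bash
echo '{"offsets": [[0.0217, 0.0133, 0, 0, 0, -0.01], [0.0633, 0.0383, 0, 0, 0, -0.02], [0.1167, 0.0717, 0, 0, 0, -0.03], [0.1667, 0.1017, 0, 0, 0, -0.031], [0.2133, 0.13, 0, 0, 0, -0.031], [0.2383, 0.1467, 0, 0, 0, -0.031], [0.2483, 0.1525, 0, 0, 0, -0.031], [0.2483, 0.1525, 0, 0, 0, -0.031], [0.2483, 0.1525, 0, 0, 0, -0.031]]}' > next.json && python3 -m jog next.json && echo '{"offsets": [[0, 0, 0.025, 0, 0, 0], [0, 0, 0.05, 0, 0, 0], [0, 0, 0.07, 0, 0, 0], [0, 0, 0.08, 0, 0, 0], [0, 0, 0.0833, 0, 0, 0], [0, 0, 0.0833, 0, 0, 0], [0, 0, 0.0833, 0, 0, 0]]}' > next.json && python3 -m jog next.json; python3 go.py 614,-273.8,9,-6
```

```text
clock: 22.4
position: [612.2, -272.7, 68.4]
ee_rot: [0.999, -0.052, -0.001, -0.0]
contact_force: [0.9, 0.6, -0.2]
gripper_width: 32.2
grasp_force: 59.7
clock: 23.1
position: [613.9, -273.5, 19.8]
ee_rot: [0.999, -0.052, 0.001, 0.0]
contact_force: [0.8, -0.3, -0.6]
gripper_width: 32.2
grasp_force: 59.7
d [ 0.1  0.2 10.8] rv [ 0.    -0.001  0.001]
now [ 613.9 -273.5   19.8] yaw -5.9 open 32.2 grip 59.7 t 23.1 j6 1.65
```

The rows are not in the units I measure in: shifts go in shares of 600 mm and turns go in shares of 2 rad. I convert before sending: 10.5 mm is 0.0175, 8 mm is 0.0133.

```bash
echo '{"offsets": [[0, 0, 0.0067, 0, 0, 0], [0, 0, 0.0133, 0, 0, 0], [0, 0, 0.0175, 0, 0, 0], [0, 0, 0.0175, 0, 0, 0], [0, 0, 0.0175, 0, 0, 0]]}' > next.json && python3 -m jog next.json && echo '{"offsets": [[0, 0, 0, 0, 0, 0], [0, 0, 0, 0, 0, 0], [0, 0, 0, 0, 0, 0], [0, 0, 0, 0, 0, 0]]}' > next.json && python3 -m jog next.json 56 && echo '{"offsets": [[0, 0, -0.0167, 0, 0, 0], [0, 0, -0.0583, 0, 0, 0], [0, 0, -0.1167, 0, 0, 0], [0, 0, -0.1667, 0, 0, 0], [0, 0, -0.1833, 0, 0, 0], [0, 0, -0.1833, 0, 0, 0], [0, 0, -0.1833, 0, 0, 0]]}' > next.json && python3 -m jog next.json; python3 go.py 439.2,-285.5,115,0 439.2,-285.5,16,0
```

```text
clock: 23.6
position: [613.4, -273.4, 9.4]
ee_rot: [0.999, -0.052, 0.0, 0.0]
contact_force: [-1.7, 0.4, 5.0]
gripper_width: 32.2
grasp_force: 60.2
clock: 24.0
position: [613.4, -273.4, 8.5]
ee_rot: [0.999, -0.052, -0.0, -0.0]
contact_force: [-0.6, -0.1, -0.2]
gripper_width: 56.1
grasp_force: 0.0
clock: 24.7
position: [612.7, -273.0, 117.8]
ee_rot: [0.999, -0.052, -0.001, -0.0]
contact_force: [-0.5, -0.1, -0.6]
gripper_width: 56.2
grasp_force: 0.0
d [-171.2   30.4    3.1] rv [-0.001  0.002 -0.104]
d [-171.1   30.5  102.1] rv [-0.001  0.002 -0.104]
now [ 612.7 -273.   117.8] yaw -6.0 open 56.2 grip 0.0 t 24.7 j6 1.65
```

In the tool's units: -171 mm is -0.285, -168 mm is -0.28.

```bash
echo '{"offsets": [[-0.0333, 0.0067, 0, 0, 0, 0], [-0.0833, 0.015, 0, 0, 0, 0], [-0.15, 0.0267, 0, 0, 0, 0], [-0.2167, 0.0383, 0, 0, 0, 0], [-0.2617, 0.0467, 0, 0, 0, 0], [-0.28, 0.05, 0, 0, 0, 0], [-0.285, 0.0507, 0, 0, 0, 0], [-0.285, 0.0507, 0, 0, 0, 0], [-0.285, 0.0507, 0, 0, 0, 0], [-0.285, 0.0507, 0, 0, 0, 0]]}' > next.json && python3 -m jog next.json ; python3 go.py 439.2,-285.5,16.5,-6;python3 - <<'E'
from h import *
p,d=viewer.get_image("side"); cv2.imwrite("pics/s6.png",cv2.resize(p[230:410,230:470],(800,600),interpolation=cv2.INTER_CUBIC)[:600])
E
```

```text
clock: 25.7
position: [441.3, -285.9, 118.5]
ee_rot: [0.999, -0.052, 0.0, 0.0]
contact_force: [-0.0, 0.5, -0.6]
gripper_width: 56.2
grasp_force: 0.0
d [-2.20e+00 -1.00e-01  1.02e+02] rv [ 0.    -0.     0.002]
now [ 441.3 -285.9  118.5] yaw -5.9 open 56.2 grip 0.0 t 25.7 j6 1.73
```

View pics/s6.png

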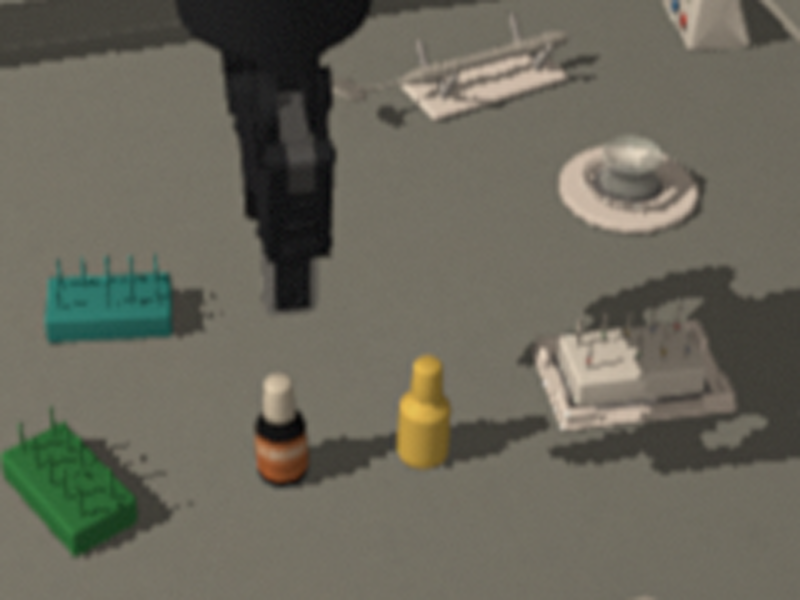

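The block sits inside its tray (crop (640,360)). Next is the black bottle at crop (280,430).

In the tool's units: 102 mm is 0.17, 97 mm is 0.1617.

```bash
echo '{"offsets": [[-0.0033, 0, 0.025, 0, 0, 0], [-0.0033, 0, 0.0667, 0, 0, 0], [-0.0033, 0, 0.1083, 0, 0, 0], [-0.0033, 0, 0.1417, 0, 0, 0], [-0.0033, 0, 0.1617, 0, 0, 0], [-0.0033, 0, 0.17, 0, 0, 0], [-0.0033, 0, 0.17, 0, 0, 0], [-0.0033, 0, 0.17, 0, 0, 0]]}' > next.json && python3 -m jog next.json && echo '{"offsets": [[0, 0, 0, 0, 0, 0], [0, 0, 0, 0, 0, 0], [0, 0, 0, 0, 0, 0], [0, 0, 0, 0, 0, 0], [0, 0, 0, 0, 0, 0]]}' > next.json && python3 -m jog next.json 0 && echo '{"offsets": [[0, 0, -0.0167, 0, 0, 0], [0, 0, -0.0417, 0, 0, 0], [0, 0, -0.0833, 0, 0, 0], [0, 0, -0.1333, 0, 0, 0], [0, 0, -0.1833, 0, 0, 0], [0, 0, -0.1833, 0, 0, 0], [0, 0, -0.1833, 0, 0, 0]]}' > next.json && python3 -m jog next.json; python3 go.py 682.5,124,120,10 682.5,124,22,10;python3 - <<'E'
from h import *
p,d=viewer.get_image("side"); cv2.imwrite("pics/s7.png",cv2.resize(p[230:410,230:470],(800,600),interpolation=cv2.INTER_CUBIC)[:600])
E
```

```text
clock: 26.55
position: [439.0, -286.0, 17.6]
ee_rot: [0.999, -0.052, 0.001, 0.0]
contact_force: [0.1, 0.2, -0.0]
gripper_width: 55.5
grasp_force: 0.0
clock: 27.05
position: [438.9, -286.0, 17.8]
ee_rot: [0.999, -0.052, 0.001, 0.0]
contact_force: [-1.0, 0.9, 6.5]
gripper_width: 20.0
grasp_force: 58.7
clock: 27.75
position: [438.3, -285.6, 127.7]
ee_rot: [0.999, -0.052, 0.001, -0.0]
contact_force: [-0.5, 0.1, 0.4]
gripper_width: 20.1
grasp_force: 58.8
d [ 200.2 -432.8    8.1] rv [ 0.    -0.002 -0.279]
d [ 200.  -432.8  106.1] rv [ 0.    -0.002 -0.279]
now [ 438.3 -285.6  127.7] yaw -6.0 open 20.1 grip 58.8 t 27.75 j6 1.73
```

View pics/s7.png

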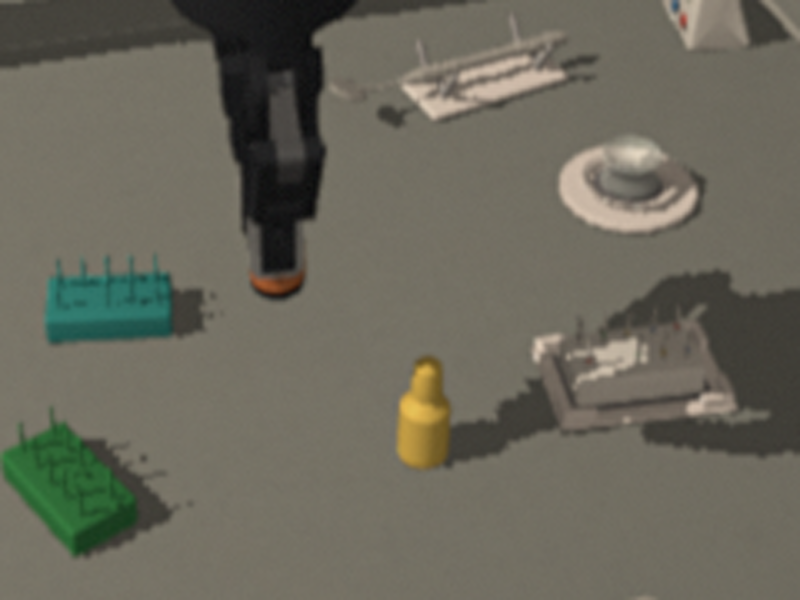

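The bottle is held upright (crop (277,285)). I'll carry it to the cup.

In the tool's units: -390 mm is -0.65, -350 mm is -0.5833.

```bash
echo '{"offsets": [[0.0133, -0.0283, 0, 0, 0, 0], [0.04, -0.085, 0, 0, 0, 0], [0.07, -0.1517, 0, 0, 0, 0], [0.1033, -0.2217, 0, 0, 0, 0], [0.1367, -0.295, 0, 0, 0, 0], [0.17, -0.3683, 0, 0, 0, 0], [0.2033, -0.4417, 0, 0, 0, 0], [0.2367, -0.5117, 0, 0, 0, 0], [0.27, -0.5833, 0, 0, 0, 0], [0.3, -0.65, 0, 0, 0, 0]]}' > next.json && python3 -m jog next.json >/dev/null&& echo '{"offsets": [[0.0183, -0.04, 0, 0, 0, 0], [0.0283, -0.0617, 0.0067, 0, 0, 0], [0.0333, -0.0717, 0.0133, 0, 0, 0], [0.0333, -0.0717, 0.0133, 0, 0, 0], [0.0333, -0.0717, 0.0133, 0, 0, 0], [0.0333, -0.0717, 0.0133, 0, 0, 0]]}' > next.json && python3 -m jog next.json; python3 go.py 682.5,124,60,-6 682.5,124,23,-6;python3 - <<'E'
from h import *
p,d=viewer.get_image("side"); cv2.imwrite("pics/s8.png",cv2.resize(p[110:270,310:470],(600,600),interpolation=cv2.INTER_CUBIC)[:600])
E
```

```text
clock: 29.4
position: [681.6, 122.9, 119.1]
ee_rot: [0.999, -0.053, -0.0, 0.0]
contact_force: [-0.1, 0.7, 0.4]
gripper_width: 19.9
grasp_force: 58.8
d [ 0.8 -1.2 59.1] rv [ 0.  0. -0.]
d [ 0.8 -1.2 96.1] rv [ 0.  0. -0.]
now [681.6 122.9 119.1] yaw -6.0 open 19.9 grip 58.8 t 29.4 j6 1.05
```

View pics/s8.png

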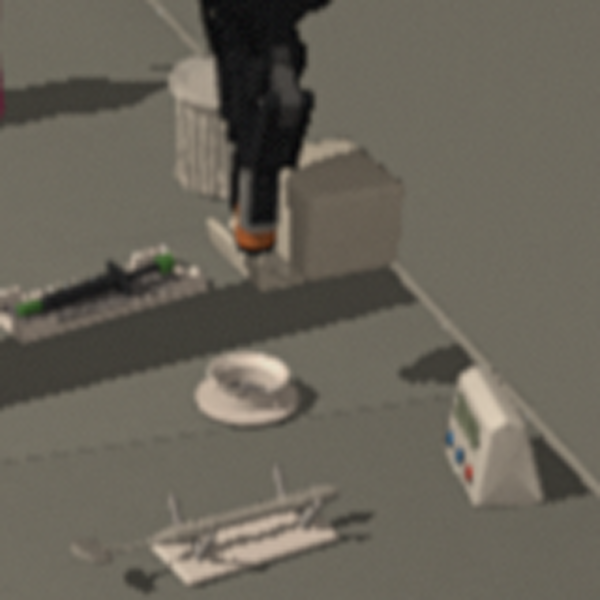

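The bottle (crop (255,235)) hangs over the cup (crop (247,385)), and the mirror lies level on the rest. I'll lower it.

In the tool's units: 85 mm is 0.1417, 80 mm is 0.1333.

```bash
echo '{"offsets": [[0.0017, -0.0017, 0.025, 0, 0, 0], [0.0017, -0.0017, 0.0583, 0, 0, 0], [0.0017, -0.0017, 0.0917, 0, 0, 0], [0.0017, -0.0017, 0.1167, 0, 0, 0], [0.0017, -0.0017, 0.1333, 0, 0, 0], [0.0017, -0.0017, 0.1417, 0, 0, 0], [0.0017, -0.0017, 0.1417, 0, 0, 0], [0.0017, -0.0017, 0.1417, 0, 0, 0]]}' > next.json && python3 -m jog next.json; python3 go.py 682.5,124,23,-6
```

```text
clock: 30.25
position: [683.7, 125.3, 34.6]
ee_rot: [0.999, -0.052, 0.001, -0.0]
contact_force: [-0.2, 0.2, -0.3]
gripper_width: 19.9
grasp_force: 58.8
d [-1.1  1.4 11.6] rv [-0.    -0.001  0.001]
now [683.7 125.3  34.6] yaw -5.9 open 19.9 grip 58.8 t 30.25 j6 1.05
```

In the tool's units: 11.5 mm is 0.0192, 8 mm is 0.0133.

```bash
echo '{"offsets": [[-0.0017, 0.0017, 0.0067, 0, 0, 0], [-0.0017, 0.0017, 0.0133, 0, 0, 0], [-0.0017, 0.0017, 0.0192, 0, 0, 0], [-0.0017, 0.0017, 0.0192, 0, 0, 0], [-0.0017, 0.0017, 0.0192, 0, 0, 0]]}' > next.json && python3 -m jog next.json && echo '{"offsets": [[0, 0, 0, 0, 0, 0], [0, 0, 0, 0, 0, 0], [0, 0, 0, 0, 0, 0], [0, 0, 0, 0, 0, 0]]}' > next.json && python3 -m jog next.json 50 && echo '{"offsets": [[0, 0, -0.0167, 0, 0, 0], [0, 0, -0.0583, 0, 0, 0], [0, 0, -0.1167, 0, 0, 0], [0, 0, -0.1833, 0, 0, 0], [0, 0, -0.2333, 0, 0, 0], [0, 0, -0.2333, 0, 0, 0]]}' > next.json && python3 -m jog next.json && echo '{"offsets": [[-0.0333, 0.0333, 0, 0, 0, 0], [-0.1, 0.0667, 0, 0, 0, 0], [-0.1667, 0.1, 0, 0, 0, 0], [-0.2333, 0.1333, 0, 0, 0, 0], [-0.3, 0.15, 0, 0, 0, 0], [-0.3667, 0.15, 0, 0, 0, 0], [-0.4167, 0.15, 0, 0, 0, 0], [-0.4333, 0.15, 0, 0, 0, 0], [-0.4333, 0.15, 0, 0, 0, 0], [-0.4333, 0.15, 0, 0, 0, 0]]}' > next.json && python3 -m jog next.json
python3 - <<'E'
from fit import *
p,d=viewer.get_image("top"); P=cloud("top",d); np.savez("end",p=p,d=d)
fit(P,(683,124),14,40,70,"cap"); fit(P,(672,-136),20,18,32,"dish"); fit(P,(614,-274),50,15,25,"block")
a=cv2.resize(p[120:220,180:300],(480,400),interpolation=cv2.INTER_CUBIC)
q,_=viewer.get_image("side"); b=cv2.resize(q[130:290,300:460],(400,400),interpolation=cv2.INTER_CUBIC)[:,80:]
cv2.imwrite("pics/end.png",np.hstack([a,b]))
E
```

```text
clock: 30.75
position: [682.3, 124.2, 22.9]
ee_rot: [0.999, -0.052, 0.0, -0.0]
contact_force: [-0.1, -0.1, 3.4]
gripper_width: 19.9
grasp_force: 59.2
clock: 31.15
position: [681.9, 124.2, 22.0]
ee_rot: [0.999, -0.052, -0.0, 0.0]
contact_force: [0.9, 0.0, 0.4]
gripper_width: 50.1
grasp_force: 0.0
clock: 31.75
position: [685.2, 125.0, 169.8]
ee_rot: [0.999, -0.051, 0.006, -0.002]
contact_force: [-0.4, 0.8, 0.6]
gripper_width: 50.3
grasp_force: 0.0
clock: 32.75
position: [415.4, 62.2, 162.9]
ee_rot: [0.999, -0.052, 0.001, -0.0]
contact_force: [1.0, 1.2, -0.8]
gripper_width: 49.6
grasp_force: 0.0
cap      n  46 centre [682.3 123.6] mean [681.3 123. ] long 15 short 12 longaxis from x -41.6 deg
dish     n 132 centre [ 672.  -136.1] mean [ 672.7 -136.4] long 30 short 28 longaxis from x -23.4 deg
block    n 368 centre [ 613.5 -273.8] mean [ 613.1 -273.4] long 59 short 33 longaxis from x -7.0 deg
```

View pics/end.png

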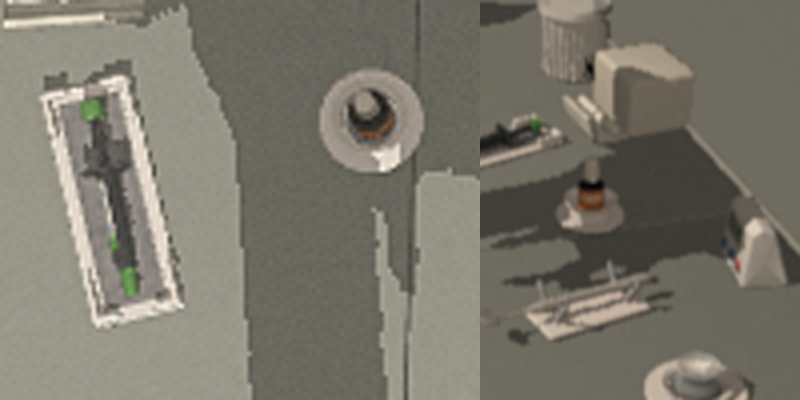

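The syringe lies inside the long tray (left half, (112,197)), the bottle stands upright in the cup ((371,115)), and the mirror is level on its wires. The depth fits put the bottle, dish and block within about 1 mm of their holders' centres.

```bash
echo '{"offsets": [[0, 0, 0, 0, 0, 0], [0, 0, 0, 0, 0, 0], [0, 0, 0, 0, 0, 0], [0, 0, 0, 0, 0, 0], [0, 0, 0, 0, 0, 0]]}' > next.json && python3 -m jog next.json >/dev/null; python3 -c "
from bench import arm
print(arm.job_done())"
```

```text
the job is handed in; nothing more can be done
None
```

All five things are set in their holders and released, and the job is handed in at about 33 s; the last pictures showed each one in place, but no pass/fail verdict came back.

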